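# Set a plate specimen on edge over the microscope and light it

## Robot

A 6-joint arm with a two-finger parallel gripper is mounted at the origin on the work surface. World frame = base frame: x ahead of the robot, y to its left, z up, the work surface at z = 0. Lengths are in m, angles in rad, forces in N, time in s.
With the tool pointing down it reaches from about 0.3 to 0.75 m from the base axis. Payload 8.5 kg.
Tool frame: the origin (TCP) lies midway between the tips of the shut fingers; the grasp point (between the pads) lies 19 mm behind it (arm.grip_depth is the z of the grasp point in the tool frame, in m); z points along the fingers, y is the line along which they close (so a half turn about z gives the same grasp; the last joint's range is limited). The gripper opens to 88 mm and grips with 3 to 60 N. Pads are 18 mm wide; open, the fingers measure 123 mm over their backs; the gripper's body (75 mm by 187 mm) begins 45 mm behind the grasp point.
Start: joints at [1.046, 0.381, 1.297, -0, 1.464, -0.215], TCP at [0.168, 0.524, 0.239] pointing down, gripper open.
Joint ranges: [-3.11, 3.11], [-0.89, 2.33], [0.22, 2.48], [-1.42, 4.56], [0.17, 2.85], [-2.88, 2.88]. Speed limits (rad/s): [2.39, 2.39, 3.14, 3.14, 3.14, 3.14].

## Interface

Orientations are given as a unit quaternion [w, x, y, z].
In Python, from cell import monitor, cams, workorder, arm gives the robot as it stands.
- The arm moves only by the tool apply_moves, never from a script. Its argument "increments" is a list that holds one entry, the list of rows, each a list of 7 numbers: the shift along the world's x, y, z in units of 1 m (1.0 is 1 m), then the turn, a rotation vector about the world's x, y, z in units of 30 degrees (1.0 is 30 degrees), then the finger opening in mm, from 0 to 88.1. A call has 1 to 12 rows; each row is the pose to reach, as a shift and turn from the pose commanded when the call began; what a row does not reach only later rows make up. A row lasts 1/12 s, in which the tool goes at most 41.7 mm and 7.16 degrees, less where a joint would pass 70% of its speed; a pose out of reach is approached as far as the arm can. A call with a number of a shift or a turn outside -1 to 1 is refused whole. A call with a gripper value outside its range is refused whole. The fingers move at their own pace and stop on an object; the grip force is fixed at half the most. Time passes only in rows, so rows that repeat a pose let the fingers close. It gives the time, the measured TCP pose, the force, the opening and the grip force at its end, in the units of the state.
- monitor.state(): the state, without advancing time (a new reading comes with each control period).
- cams.camera(name): name is "side" or "top"; returns a dict with "pixels" (384x512x3 uint8, blue, green, red), "mtx" (3x3 intrinsics, pixels), "xyz" and "attitude" of the camera in the world. Camera axes: x right, y up, looking along -z (the intrinsics and any distortion apply to the point x, -y, -z); pixel columns grow to the right and rows downward; lengths in m; the calibration is good to about 2 mm. A picture is of the moment at which its call begins. There is no depth.
- workorder.close_job(): hands the job in; it is judged then, once.
The state is a dict: "time_s": time; "joints": joint angles; "joint_velocities": joint speeds; "tau": joint torques, N m; "position": TCP position; "eef_rot": TCP orientation; "force": force on the tool from outside, world axes, zero at the start; "ft_torque": the same for the moment, N m; "gripper_width": opening from 0.0 (shut) to 1.0 (fully open); "grasp_force": force on a finger pad.
Only numpy, scipy, OpenCV 4.12 (cv2) and the standard library are available. Lean on these libraries where they do the work, as an engineer would, in place of code of your own. Each camera call takes 0.05 s, during which the arm holds its last target. There are 200 camera calls.

## Task

Pick up the flat steel plate specimen from the mat and gently stand it upright on its polished long edge (the one with square corners, clipped corners uppermost) on the inverted microscope's stage, centred over the stage aperture and standing on its own. Then switch the microscope's lamp on at the supply: the toggle is a locking one, so pull its bat outward before flipping it away from the robot, and let it drop back into its lock. Leave the other specimens on the mat where they lie.

Things in the scene. Friction and masses are not known exactly. Their poses are not given: they have to be found in the camera images.
- specimen (a point): Centre of the loose plate: plain bare steel, 60 mm (its x) by 40 mm (y) by 10 mm thick (z), about 0.18 kg (varies). It starts flat on the mat, z up, its y within 0.6 rad of world +y. The two corners at y = +20 mm are clipped at 45 degrees by 8 mm; those at y = -20 are square, so each end face is flat from y = -20 to +12 mm. Other specimens may lie about 100 mm away.
- polished_edge (a point): Middle of the plate's polished long edge, the 60 x 10 mm face with square corners, 20 mm from the plate's centre along its -y; axes as the plate's. Standing on it, the plate's y points up; it topples if it leans more than about 14 degrees.
- mat: Flat dull green bench mat, 220 x 240 mm, 3 mm thick, fixed to the bench, on which the specimens lie; origin at the centre of its underside.
- aperture (a point): Centre of the 14 mm round aperture, level with the stage's flat top, 180 mm above the bench. The stage is a fixed dark horizontal plate, 200 mm (x) by 180 mm (y), 12 mm thick, a flush bright ring about the aperture in its middle. z is up, x points away from the eyepieces. Head and camera rise beyond x = -95 mm, to 380 mm above the bench; nothing else stands above the stage.
- microscope: The inverted microscope, white, fixed; origin on the bench straight below the aperture, axes as the aperture's. Eyepieces point to its -x (roughly the world's +y, away from the mat); a lamp housing reaches x = +150 mm, 110 mm above the bench.
- bat_grip (a point): Where to pinch the toggle's steel bat: on its axis, 12 mm below its free end. The grip part reaches 13 mm below and 11 mm above this point, 10 to 12 mm across. z runs outward along the bat; y, level, is the axis it swings about, which crosses the bat 38 mm below this point (more when pulled). Off, the bat leans about 0.69 rad from vertical toward the robot; on, it is upright.
- lamp_switch (a joint): Swing of the toggle's bat (rad): 0 off, leaning toward the robot; 0.70 on, leaning 0.70 rad farther from the robot (a positive turn about bat_grip's y). Light friction, stays where left. A cross pin locks it in both positions: it swings only 0.07 rad from either end unless pulled out by 6 mm or more. Pin and cheeks, 22 mm wide along y, begin 17 mm below bat_grip.
- switch_pull (a joint): How far the bat is pulled outward along its axis (m): 0 locked, 0.009 the stop. A spring draws it back: 5 N at rest, 8 N at 6 mm, 9.5 N at the stop.
- lamp_supply: Lamp supply, a fixed cream case 200 mm deep (x), 180 mm wide (y), 50 mm high at its front (-x, toward the robot), its panel rising at 0.343 rad to 100 mm at x = +40 mm, then level. Origin at the centre of its underside. The toggle's swing axis lies in the slope at x = -41, y = +40, z = 71 mm; fittings up to 16 mm high stand 40 mm and more from it.
- mount_a_center (a point): Centre of a bystander: black round resin mount, 30 mm across, 16 mm high, on the mat.
- mount_b_center (a point): Centre of a bystander: black round resin mount, 30 mm across, 14 mm high, on the mat.
- offcut_center (a point): Centre of a bystander: dark steel bar offcut, 42 x 14 x 14 mm, on the mat.
- alcohol: Bystander: white-capped clear bottle, 56 mm across, 140 mm high, beyond the mat; origin at the centre of its underside.
- etchant: Bystander: small amber bottle, 44 mm across, 85 mm high, beyond the mat; origin at the centre of its underside.
Things that resemble listed ones, but are neither listed nor needed, are in the scene too. Of the things that look like the part that bears specimen, take the one that is nearest to the robot's base at the start.

How it is judged:
By the outcome, as a careful person would: the job done as asked, in the order asked, and still so for the second after the job is handed in, with the robot touching nothing.
It also fails if it takes over 64 s, if anything falls off the work surface, if the arm or the gripper's body presses on something with over 40 N, if the wrist force passes 120 N, or if a joint passes its speed limit or range.

## Working session

There is one attempt and no reset: what is moved stays moved. The work goes in short steps, Python scripts to look and compute and a tool call to move; the robot and the scene stay as the last step left them, time stands still between calls to the robot, and variables do not carry over. Pictures are saved under pics/ and viewed, at most 10 in all, crops included, and the job is handed in when it is done.

Besides the shell and the picture viewer there is one more tool, called after ">>>" as a command line: name --argument value ..., lists and objects as JSON in quotes. apply_moves: Moves the arm, as the interface text tells. Shifts and turns lie within -1 to 1; 1 stands for 1 m of shift or 30 degrees of turn. Its arguments: {"type":"object","properties":{"increments":{"type":"array","items":{"type":"array","items":{"type":"array","items":{"type":"number"}}}}},"required":["increments"]}

```bash
mkdir -p pics; ls; cat > h.py <<'E'
import numpy as np, cv2
from scipy.spatial.transform import Rotation as R
def quat(q): return R.from_quat([q[1],q[2],q[3],q[0]])
def ray(c,uv):
    K=np.array(c["mtx"]); p=np.linalg.inv(K)@[uv[0],uv[1],1]
    d=quat(c["attitude"]).apply([p[0],-p[1],-p[2]]); return np.array(c["xyz"]),d/np.linalg.norm(d)
def onz(c,uv,z):
    o,d=ray(c,uv); return o+d*(z-o[2])/d[2]
def proj(c,X):
    p=quat(c["attitude"]).inv().apply(np.array(X)-c["xyz"]); q=np.array(c["mtx"])@[p[0],-p[1],-p[2]]; return q[:2]/q[2]
def two(c1,u1,c2,u2):
    o1,d1=ray(c1,u1);o2,d2=ray(c2,u2)
    A=np.stack([d1,-d2],1);t=np.linalg.lstsq(A,o2-o1,rcond=None)[0]
    a,b=o1+t[0]*d1,o2+t[1]*d2; return (a+b)/2,np.linalg.norm(a-b)
E
python3 - <<'E'
from h import *
from cell import monitor,cams
import pickle
for n in("side","top"):
    c=cams.camera(n); print({k:v for k,v in c.items() if k!="pixels"}); cv2.imwrite(f"pics/{n}0.png",c["pixels"]); pickle.dump(c,open(n+"0.pkl","wb"))
print(monitor.state())
E
```

```text
pics
{'mtx': array([[359.40674182,   0.        , 256.3900456 ],
       [  0.        , 359.40674182, 196.46370601],
       [  0.        ,   0.        ,   1.        ]]), 'xyz': array([ 0.20130741, -0.56529079,  0.78864743]), 'attitude': array([ 0.88131039,  0.37670613, -0.1205786 , -0.25854457])}
{'mtx': array([[349.77593129,   0.        , 256.1678716 ],
       [  0.        , 349.77593129, 188.09288658],
       [  0.        ,   0.        ,   1.        ]]), 'xyz': array([ 0.39067997, -0.02491115,  1.19578866]), 'attitude': array([ 0.71309335,  0.06551593, -0.05403458, -0.69590646])}
{'time_s': 0.1, 'joints': array([ 1.04571775e+00,  3.81102440e-01,  1.29811214e+00, -2.38961453e-05,
        1.46362152e+00, -2.15271586e-01]), 'joint_velocities': array([-0.00054297, -0.00138211, -0.00032803, -0.00145536,  0.002132  ,
        0.00089429]), 'tau': array([ 5.03326257e-03, -4.38646352e+01, -2.24910808e+01,  7.15566915e-02,
        3.42324539e-02, -5.79902940e-05]), 'position': array([0.1675498 , 0.52360315, 0.23823814]), 'eef_rot': array([-2.13853312e-04,  1.54283452e-01,  9.88026432e-01, -5.83910804e-04]), 'force': array([ 0.38894802,  0.35671766, -0.02494365]), 'ft_torque': array([ 0.03104425,  0.03203057, -0.01832851]), 'grasp_force': 0.0, 'gripper_width': 0.9994062149473455}
```

View pics/side0.png

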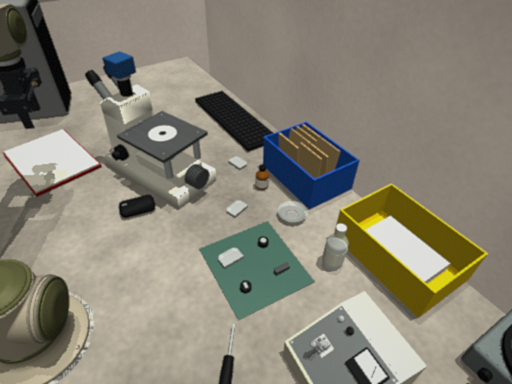

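View pics/top0.png

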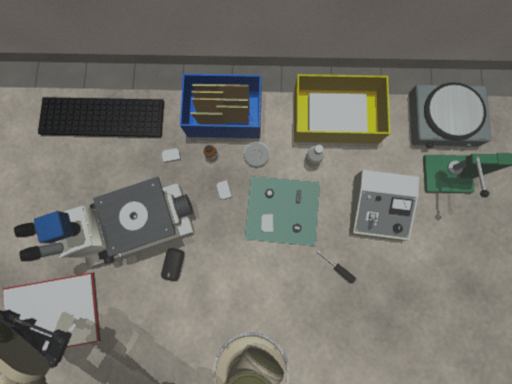

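The side view shows the mat at about (255,265), the microscope at (165,140) and the supply at (355,345). In the top view they are at (283,210), (133,217) and (386,207).

Three things look like the plate in the top view: (267,223) on the mat, (224,189) and (171,155) off it. The one at (267,223) fits, as it lies on the mat and is nearest the base. I'll confirm it in an enlarged crop.

```bash
python3 - <<'E'
from h import *
import pickle
s=pickle.load(open("side0.pkl","rb"));t=pickle.load(open("top0.pkl","rb"))
f=lambda c,x,y,w,h,k:cv2.resize(c["pixels"][y:y+h,x:x+w],None,fx=k,fy=k,interpolation=cv2.INTER_CUBIC)
a=np.vstack([np.hstack([f(t,255,180,50,50,8)[:300],f(s,210,235,50,50,8)[:300]]),np.hstack([f(t,355,195,50,37,8)[:296],f(s,300,325,50,37,8)[:296]])])
cv2.imwrite("pics/crop.png",a);print(a.shape)
# specimen mask
for n,c,roi,z in(("top",t,(255,205,25,35),.013),("side",s,(212,240,38,35),.013)):
    x,y,w,h=roi;p=c["pixels"][y:y+h,x:x+w].astype(int)
    m=((p[...,2]>125)).astype(np.uint8)
    k,l,st,ce=cv2.connectedComponentsWithStats(m);i=1+np.argmax(st[1:,4]);print(n,st[i],ce[i]+[x,y])
    cn=max(cv2.findContours((l==i).astype(np.uint8),0,1)[0],key=cv2.contourArea).reshape(-1,2)+[x,y]
    P=np.array([onz(c,u,z)[:2] for u in cn]).astype(np.float32);r=cv2.minAreaRect(P);print(r)
    print("c",onz(c,ce[i]+[x,y],z))
print(onz(t,(133,216),.18),onz(s,(163,133),.18))
E
```

```text
(596, 800, 3)
top [  6   9  13  18 217] [266.85253456 222.63133641]
((0.4758610427379608, -0.04257945716381073), (0.057247743010520935, 0.04048896208405495), 1.3329546451568604)
c [ 0.47529272 -0.04208438  0.013     ]
side [  6   7  26  20 284] [229.68309859 256.03873239]
((0.4748692214488983, -0.0411011204123497), (0.06140261888504028, 0.04123407229781151), 3.21230411529541)
c [ 0.47426374 -0.04197327  0.013     ]
[0.47305907 0.35153455 0.18      ] [0.47589643 0.34911331 0.18      ]
```

View pics/crop.png

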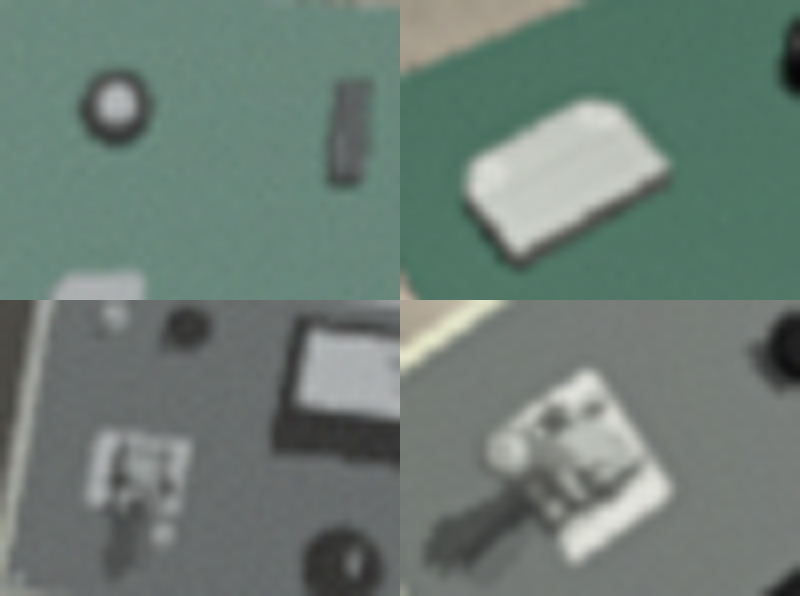

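The crop confirms it: a plain plate with its two clipped corners on the +y side. Its centre is about (0.475, -0.042) and its yaw about 2.3°. The toggle bat's ball end is near top pixel (376,224) and side pixel (313,344).

I'll grip the end faces with the tool tilted 45° about x. A 90° roll then stands the plate up with the gripper clear of the stage.

>>> apply_moves --increments '[[[0.15, -0.28, 0.03, 0, 0, -1, 88], [0.15, -0.28, 0.03, 0, 0, -1, 88], [0.15, -0.28, 0.03, 0, 0, -1, 88], [0.15, -0.28, 0.03, 0, 0, -1, 88], [0.15, -0.28, 0.03, 0, 0, -1, 88], [0.15, -0.28, 0.03, 0, 0, -1, 88], [0.15, -0.28, 0.03, 0, 0, -1, 88], [0.15, -0.28, 0.03, 0, 0, -1, 88], [0.15, -0.28, 0.03, 0, 0, -1, 88]]]'

```text
time_s: 0.85
position: [0.3196, 0.2406, 0.2691]
eef_rot: [0.001, 0.407, 0.913, -0.0]
force: [0.1, -0.6, -0.5]
gripper_width: 0.996
grasp_force: 0.0
```

>>> apply_moves --increments '[[[0.157, -0.27, -0.08, 0, 0, -1, 88], [0.157, -0.27, -0.08, 0, 0, -1, 88], [0.157, -0.27, -0.08, 0, 0, -1, 88], [0.157, -0.27, -0.08, 0, 0, -1, 88], [0.157, -0.27, -0.08, 0, 0, -1, 88], [0.157, -0.27, -0.08, 0, 0, -1, 88], [0.157, -0.27, -0.08, 0, 0, -1, 88], [0.157, -0.27, -0.08, 0, 0, -1, 88], [0.157, -0.27, -0.08, 0, 0, -1, 88], [0.157, -0.27, -0.08, 0, 0, -1, 88]]]'

```text
time_s: 1.68
position: [0.4748, -0.0266, 0.1878]
eef_rot: [-0.001, 0.628, 0.778, -0.0]
force: [0.1, 1.0, 0.0]
gripper_width: 0.996
grasp_force: 0.0
```

>>> apply_moves --increments '[[[0, 0, 0, 0, 0, -0.333, 88], [0, 0, 0, 0, 0, -0.333, 88], [0, 0, 0, 0, 0, -0.333, 88]]]'

```text
time_s: 1.93
position: [0.4741, -0.0247, 0.1891]
eef_rot: [-0.0, 0.693, 0.721, 0.0]
force: [-0.4, 0.0, 0.3]
gripper_width: 0.999
grasp_force: 0.0
```

>>> apply_moves --increments '[[[0, 0, 0, -0.75, -0.03, 0, 88], [0, 0, 0, -0.75, -0.03, 0, 88], [0, 0, 0, -0.75, -0.03, 0, 88], [0, 0, 0, -0.75, -0.03, 0, 88], [0, 0, 0, -0.75, -0.03, 0, 88]]]'

```text
time_s: 2.35
position: [0.4741, -0.0241, 0.1885]
eef_rot: [0.14, 0.678, 0.709, -0.135]
force: [-0.1, -0.3, 0.2]
gripper_width: 0.999
grasp_force: 0.0
```

>>> apply_moves --increments '[[[0, 0, 0, -0.75, -0.03, 0, 88], [0, 0, 0, -0.75, -0.03, 0, 88], [0, 0, 0, -0.75, -0.03, 0, 88], [0, 0, 0, -0.75, -0.03, 0, 88], [0, 0, 0, -0.75, -0.03, 0, 88], [0, 0, 0, -0.75, -0.03, 0, 88]]]'

```text
time_s: 2.85
position: [0.4747, -0.0265, 0.1888]
eef_rot: [0.274, 0.641, 0.666, -0.264]
force: [-0.3, -0.3, 0.8]
gripper_width: 0.995
grasp_force: 0.0
```

```bash
cat > st.py <<'E'
from h import *
from cell import monitor
s=monitor.state(); print(s["time_s"],s["position"].round(4),"F",s["force"].round(1),"grip",s["gripper_width"],s["grasp_force"]);print("J",s["joints"].round(2))
M=quat(s["eef_rot"]).as_matrix();print("ty",M[:,1].round(4),"tz",M[:,2].round(4))
E
python3 st.py
python3 - <<'E'
from h import *
from cell import cams
import pickle
c=cams.camera("top");cv2.imwrite("pics/top1.png",c["pixels"])
t=pickle.load(open("top0.pkl","rb"))
a=t["pixels"][160:250,340:430];cv2.imwrite("pics/sup.png",cv2.resize(a,None,fx=6.5,fy=6.5,interpolation=cv2.INTER_CUBIC))
E
```

```text
2.85 [ 0.4747 -0.0265  0.1888] F [-0.3 -0.3  0.8] grip 0.9954137155859967 0.0
J [ 0.07  0.41  1.65 -0.84  1.25  0.38]
ty [ 9.993e-01  3.870e-02 -3.000e-04] tz [ 0.027  -0.7038 -0.7098]
```

View pics/sup.png

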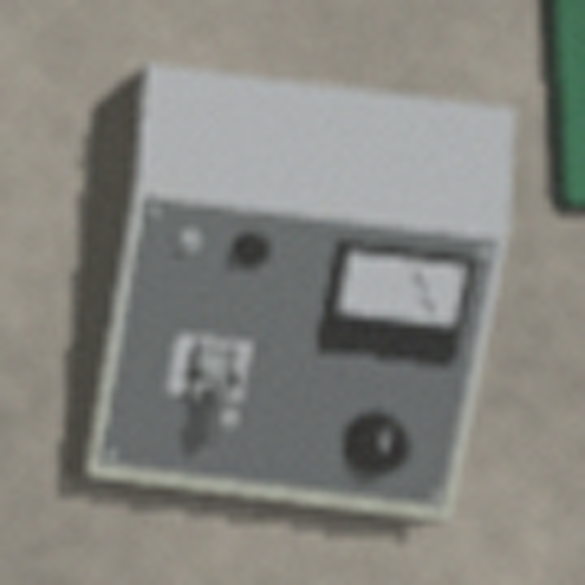

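The supply's corners in this crop are rear-left (148,66), rear-right (515,106), front-left (90,473) and front-right (445,518), with the bat's end near (231,418). Next I'll descend and grip the plate.

>>> apply_moves --increments '[[[0, -0.021, -0.04, 0, 0, 0, 88], [0, -0.021, -0.08, 0, 0, 0, 88], [0, -0.021, -0.12, 0, 0, 0, 88], [0, -0.021, -0.14, 0, 0, 0, 88], [0, -0.021, -0.155, 0, 0, 0, 88], [0, -0.021, -0.165, 0, 0, 0, 88], [0, -0.021, -0.172, 0, 0, 0, 88], [0, -0.021, -0.1775, 0, 0, 0, 88], [0, -0.021, -0.1775, 0, 0, 0, 88], [0, -0.021, -0.1775, 0, 0, 0, 88]]]'

```text
time_s: 3.73
position: [0.4749, -0.0475, 0.0118]
eef_rot: [0.276, 0.641, 0.666, -0.265]
force: [0.3, 1.0, 0.5]
gripper_width: 0.999
grasp_force: 0.0
```

>>> apply_moves --increments '[[[0, 0, 0, 0, 0, 0, 70], [0, 0, 0, 0, 0, 0, 64], [0, 0, 0, 0, 0, 0, 60], [0, 0, 0, 0, 0, 0, 50], [0, 0, 0, 0, 0, 0, 50], [0, 0, 0, 0, 0, 0, 50], [0, 0, 0, 0, 0, 0, 50], [0, 0, 0, 0, 0, 0, 50]]]'

```text
time_s: 4.4
position: [0.4748, -0.0471, 0.0115]
eef_rot: [0.276, 0.64, 0.666, -0.265]
force: [-0.0, 1.6, 4.5]
gripper_width: 0.671
grasp_force: 30.0
```

```bash
python3 st.py; python3 - <<'E'
from h import *
import pickle
from scipy.optimize import least_squares
s=pickle.load(open("side0.pkl","rb"));t=pickle.load(open("top0.pkl","rb"))
f=lambda p:np.array([340,160])+np.array(p)/6.5-.0
obs=[((148,66),(.1,.09,.1)),((515,106),(.1,-.09,.1)),((90,473),(-.1,.09,.05)),((445,518),(-.1,-.09,.05)),((145,198),(.04,.09,.1))]
W=lambda p,X:R.from_euler("z",p[2]).apply(X)+[p[0],p[1],0]
r=least_squares(lambda p:np.concatenate([proj(t,W(p,X))-f(u) for u,X in obs]),[.45,-.33,0]);print(r.x,r.fun.round(1))
th=.69
for nm,L in(("axis",0),("grip",.038),("tip",.05)):
    X=W(r.x,np.array([-.041-L*np.sin(th),.04,.071+L*np.cos(th)]));print(nm,X,proj(t,X),proj(s,X),proj(s,W(r.x,(0,0,0))))
print(two(t,(375.5,224.3),s,(313.5,343.7)))
for X in[(.1,.09,.1),(-.1,.09,.05),(-.1,-.09,.05),(.1,-.09,.1)]:print(proj(s,W(r.x,X)))
E
```

```text
4.4 [ 0.4748 -0.0471  0.0115] F [-0.   1.6  4.5] grip 0.6709481168709922 30.015381574630737
J [ 0.03  0.72  1.81 -1.06  0.95  0.79]
ty [9.992e-01 3.980e-02 8.000e-04] tz [ 0.0287 -0.7071 -0.7065]
[ 0.53535789 -0.42270265 -0.09666559] [-0.2  0.   0.2  0.5 -0.1  0.7  1.3  0.6 -1.1 -1.9]
axis [ 0.4984099  -0.37893227  0.071     ] [372.47870152 216.69903922] [322.78093086 347.05778454] [344.74339364 369.58578481]
grip [ 0.47433441 -0.37659772  0.10030735] [374.91519786 223.58894942] [314.72384934 346.07679022] [344.74339364 369.58578481]
tip [ 0.46673162 -0.37586049  0.1095623 ] [375.71553864 225.85214846] [312.0407738  345.75011091] [344.74339364 369.58578481]
(array([ 0.47122358, -0.37477545,  0.11106677]), np.float64(0.00034008350016045074))
[364.34222538 291.9800161 ]
[284.27076214 343.13214043]
[336.32342457 432.00787617]
[427.35618125 367.47455407]
```

The grip holds at 59 mm and 30 N. Next: lift, roll the plate upright and carry it towards the stage.

>>> apply_moves --increments '[[[0, 0, 0.01, 0, 0, 0, 50], [0, 0, 0.03, 0, 0, 0, 50], [0, 0, 0.06, 0, 0, 0, 50], [0, 0, 0.09, 0, 0, 0, 50], [0, 0.01, 0.12, 0.2, 0.008, 0, 50], [0, 0.02, 0.15, 0.4, 0.016, 0, 50], [0, 0.03, 0.18, 0.6, 0.024, 0, 50], [0, 0.04, 0.21, 0.8, 0.032, 0, 50], [0, 0.05, 0.24, 1, 0.039, 0, 50], [0, 0.06, 0.26, 1, 0.039, 0, 50]]]'

```text
time_s: 5.23
position: [0.4752, 0.012, 0.2749]
eef_rot: [0.094, 0.688, 0.714, -0.087]
force: [0.6, -0.6, -1.9]
gripper_width: 0.67
grasp_force: 30.0
```

>>> apply_moves --increments '[[[0, 0.02, 0, 0.2, 0.008, 0, 50], [0, 0.04, 0, 0.4, 0.016, 0, 50], [0, 0.06, 0, 0.6, 0.024, 0, 50], [0, 0.08, 0, 0.8, 0.032, 0, 50], [0, 0.1, 0, 1, 0.039, 0, 50], [0, 0.12, 0, 1, 0.039, 0, 50], [0, 0.12, 0, 1, 0.039, 0, 50]]]'

```text
time_s: 5.82
position: [0.4741, 0.1342, 0.2706]
eef_rot: [-0.095, 0.687, 0.715, 0.091]
force: [-0.4, -0.0, -2.4]
gripper_width: 0.668
grasp_force: 30.0
```

>>> apply_moves --increments '[[[0, 0.02, 0, 0.2, 0.008, 0, 50], [0, 0.05, 0, 0.4, 0.016, 0, 50], [0, 0.08, 0, 0.6, 0.024, 0, 50], [0, 0.11, 0, 0.8, 0.032, 0, 50], [0, 0.14, 0, 1, 0.039, 0, 50], [0, 0.16, 0, 1, 0.039, 0, 50], [0, 0.17, 0, 1, 0.039, 0, 50], [0, 0.17, 0, 1, 0.039, 0, 50], [0, 0.17, 0, 1, 0.039, 0, 50]]]'

```text
time_s: 6.57
position: [0.4746, 0.3026, 0.2713]
eef_rot: [-0.275, 0.64, 0.666, 0.265]
force: [0.1, 0.3, -0.8]
gripper_width: 0.673
grasp_force: 30.0
```

```bash
python3 st.py; python3 - <<'E'
from h import *
from cell import cams
import pickle
for n,(x,y,w,h),g in(("top",(105,190,60,55),(133,216)),("side",(140,115,50,40),(163,133))):
    c=pickle.load(open(n+"0.pkl","rb"));p=c["pixels"][y:y+h,x:x+w]
    m=(p.min(2)>150).astype(np.uint8)
    k,l,st,ce=cv2.connectedComponentsWithStats(m);i=l[tuple(np.array([g[1]-y,g[0]-x-7]))] or 1+np.argmax(st[1:,4])
    cn=max(cv2.findContours((l==i).astype(np.uint8),0,1)[0],key=cv2.contourArea);P=np.array([onz(c,u,.18)[:2] for u in cn.reshape(-1,2)+[x,y]]).astype(np.float32)
    print(n,st[i],cv2.fitEllipse(P))
ims=[]
for n in("side","top"):
    c=cams.camera(n);pickle.dump(c,open(n+"1.pkl","wb"));ims.append(c["pixels"][90:220,60:240])
cv2.imwrite("pics/mid.png",cv2.resize(np.hstack(ims),None,fx=2.2,fy=2.2,interpolation=cv2.INTER_CUBIC))
E
```

```text
6.5667 [0.4746 0.3026 0.2713] F [ 0.1  0.3 -0.8] grip 0.6728651447325991 29.98905837535858
J [ 0.02  0.33  1.51  0.8   1.4  -0.2 ]
ty [0.9992 0.0398 0.0014] tz [-0.0272  0.7061 -0.7076]
top [ 15  12  28  28 548] ((0.4747984707355499, 0.3516075015068054), (0.07836497575044632, 0.07976221293210983), 82.40642547607422)
side [  8  10  29  16 336] ((0.4742031991481781, 0.35239899158477783), (0.08035652339458466, 0.08353869616985321), 53.62896728515625)
```

View pics/mid.png

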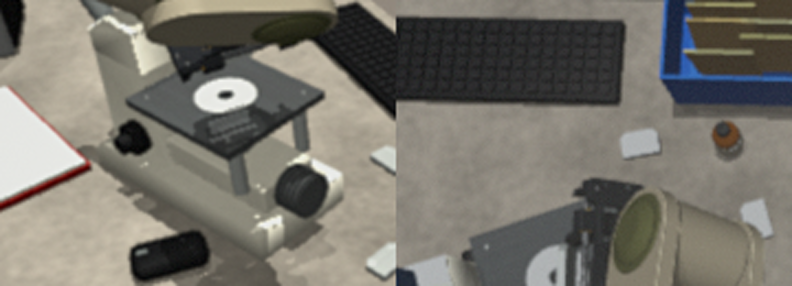

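The side view shows the stage ring at about (225,95) in the crop, with the plate still hidden by the wrist. The ring's centre is about (0.4745, 0.352). I'll move over it, stop 8–10 mm above the contact height and check for tilt.

>>> apply_moves --increments '[[[0, 0.02, 0, 0, 0, 0, 50], [0, 0.0455, -0.015, 0, 0, 0, 50], [0, 0.0455, -0.03, 0, 0, 0, 50], [0, 0.0455, -0.045, 0, 0, 0, 50], [0, 0.0455, -0.058, 0, 0, 0, 50], [0, 0.0455, -0.068, 0, 0, 0, 50], [0, 0.0455, -0.068, 0, 0, 0, 50], [0, 0.0455, -0.068, 0, 0, 0, 50]]]'

```text
time_s: 7.33
position: [0.475, 0.3479, 0.2035]
eef_rot: [-0.276, 0.641, 0.666, 0.266]
force: [-0.5, -0.2, -0.9]
gripper_width: 0.668
grasp_force: 30.0
```

```bash
python3 st.py; python3 - <<'E'
from h import *
from cell import cams
import pickle
ims=[]
for n,(x,y) in(("side",(120,90)),("top",(95,170))):
    c=cams.camera(n);pickle.dump(c,open(n+"2.pkl","wb"));ims.append(cv2.resize(c["pixels"][y:y+80,x:x+80],None,fx=5,fy=5,interpolation=cv2.INTER_CUBIC))
cv2.imwrite("pics/mid2.png",np.hstack(ims))
E
```

```text
7.3333 [0.475  0.3479 0.2035] F [-0.5 -0.2 -0.9] grip 0.6680101749293897 29.988746345043182
J [ 0.11  0.42  1.57  0.85  1.22 -0.27]
ty [9.993e-01 3.790e-02 5.000e-04] tz [-0.0265  0.707  -0.7067]
```

View pics/mid2.png

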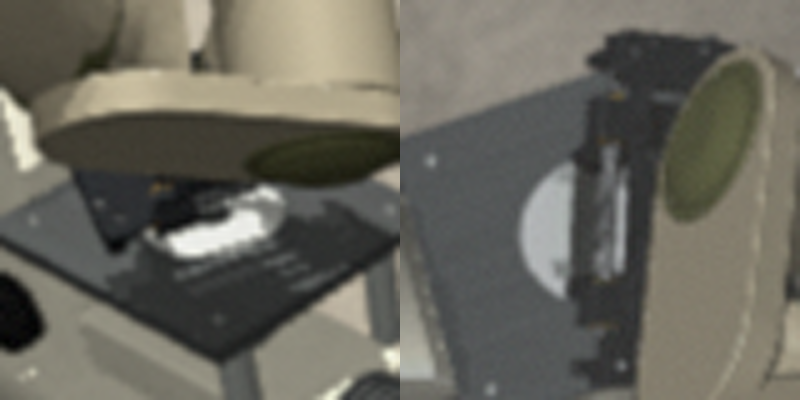

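The top view shows the plate's upper edge as a narrow strip between the fingers at crop x≈590–615, upright and over the ring. I'll lower it in small steps and watch the force.

>>> apply_moves --increments '[[[0, 0, -0.001, 0, 0, 0, 50], [0, 0, -0.002, 0, 0, 0, 50], [0, 0, -0.003, 0, 0, 0, 50], [0, 0, -0.004, 0, 0, 0, 50], [0, 0, -0.005, 0, 0, 0, 50], [0, 0, -0.006, 0, 0, 0, 50], [0, 0, -0.006, 0, 0, 0, 50], [0, 0, -0.006, 0, 0, 0, 50]]]'

```text
time_s: 8.1
position: [0.4747, 0.3483, 0.1972]
eef_rot: [-0.276, 0.64, 0.666, 0.266]
force: [0.1, -0.2, -2.4]
gripper_width: 0.671
grasp_force: 30.0
```

>>> apply_moves --increments '[[[0, 0, -0.001, 0, 0, 0, 50], [0, 0, -0.001, 0, 0, 0, 50], [0, 0, -0.001, 0, 0, 0, 50]]]'

```text
time_s: 8.35
position: [0.4747, 0.3483, 0.1962]
eef_rot: [-0.276, 0.64, 0.666, 0.266]
force: [-0.1, 0.1, -0.8]
gripper_width: 0.669
grasp_force: 30.0
```

>>> apply_moves --increments '[[[0, 0, -0.001, 0, 0, 0, 50], [0, 0, -0.001, 0, 0, 0, 50], [0, 0, -0.001, 0, 0, 0, 50]]]'

```text
time_s: 8.6
position: [0.4747, 0.3483, 0.1952]
eef_rot: [-0.276, 0.64, 0.666, 0.266]
force: [0.1, -0.3, -2.3]
gripper_width: 0.67
grasp_force: 30.0
```

>>> apply_moves --increments '[[[0, 0, -0.001, 0, 0, 0, 50], [0, 0, -0.001, 0, 0, 0, 50], [0, 0, -0.001, 0, 0, 0, 50]]]'

```text
time_s: 8.85
position: [0.4747, 0.3483, 0.1945]
eef_rot: [-0.276, 0.64, 0.666, 0.266]
force: [0.3, 0.3, 0.8]
gripper_width: 0.668
grasp_force: 30.0
```

```bash
python3 st.py
```

```text
8.85 [0.4747 0.3483 0.1945] F [0.3 0.3 0.8] grip 0.667588543799094 29.978376924991608
J [ 0.11  0.44  1.59  0.86  1.21 -0.29]
ty [9.993e-01 3.850e-02 9.000e-04] tz [-0.0266  0.7072 -0.7065]
```

>>> apply_moves --increments '[[[0, 0, -0.0004, 0, 0, 0, 50], [0, 0, -0.0004, 0, 0, 0, 50], [0, 0, -0.0004, 0, 0, 0, 50]]]'

```text
time_s: 9.1
position: [0.4748, 0.3484, 0.1943]
eef_rot: [-0.276, 0.64, 0.666, 0.266]
force: [0.4, -1.0, 4.2]
gripper_width: 0.668
grasp_force: 30.0
```

Contact is at the expected height. I'll release slowly and back out along the tool axis.

>>> apply_moves --increments '[[[0, 0, 0, 0, 0, 0, 59.5], [0, 0, 0, 0, 0, 0, 60], [0, 0, 0, 0, 0, 0, 61], [0, 0, 0, 0, 0, 0, 63], [0, 0, 0, 0, 0, 0, 66], [0, 0, 0, 0, 0, 0, 72], [0, 0, 0, 0, 0, 0, 78], [0, 0, 0, 0, 0, 0, 78], [0, 0, 0, 0, 0, 0, 78]]]'

```text
time_s: 9.85
position: [0.4747, 0.3483, 0.1938]
eef_rot: [-0.276, 0.64, 0.666, 0.266]
force: [-0.0, 1.1, 1.6]
gripper_width: 0.885
grasp_force: 0.0
```

>>> apply_moves --increments '[[[0, -0.005, 0.005, 0, 0, 0, 78], [0.001, -0.015, 0.015, 0, 0, 0, 78], [0.001, -0.03, 0.03, 0, 0, 0, 78], [0.002, -0.05, 0.05, 0, 0, 0, 78], [0.003, -0.07, 0.07, 0, 0, 0, 78], [0.003, -0.09, 0.08, 0, 0, 0, 78], [0.003, -0.12, 0.09, 0, 0, 0, 78], [0.003, -0.15, 0.1, 0, 0, 0, 78], [0, -0.18, 0.1, 0, 0, 0, 78], [0, -0.21, 0.1, 0, 0, 0, 78], [0, -0.24, 0.1, 0, 0, 0, 78], [0, -0.24, 0.1, 0, 0, 0, 78]]]'

```text
time_s: 10.85
position: [0.4754, 0.1042, 0.2939]
eef_rot: [-0.275, 0.642, 0.665, 0.266]
force: [-0.7, -0.2, -0.6]
gripper_width: 0.887
grasp_force: 0.0
```

```bash
python3 st.py; python3 - <<'E'
from h import *
from cell import cams
import pickle
ims=[]
for n,(x,y) in(("side",(120,90)),("top",(95,170))):
    c=cams.camera(n);pickle.dump(c,open(n+"3.pkl","wb"));ims.append(cv2.resize(c["pixels"][y:y+80,x:x+80],None,fx=5,fy=5,interpolation=cv2.INTER_CUBIC))
    for X in[(.4745,.352,.18),(.4745,.352,.22)]:print(n,(proj(c,X)-[x,y])*5)
cv2.imwrite("pics/placed.png",np.hstack(ims))
E
```

```text
10.85 [0.4754 0.1042 0.2939] F [-0.7 -0.2 -0.6] grip 0.887145551640762 0.0
J [-0.39  0.29  1.5   0.71  1.71 -0.46]
ty [9.994e-01 3.400e-02 8.000e-04] tz [-0.0235  0.7063 -0.7075]
side [210.93950586 213.39512826]
side [199.86617912 155.536783  ]
top [189.418207   227.51802439]
top [163.68355926 221.010923  ]
```

View pics/placed.png

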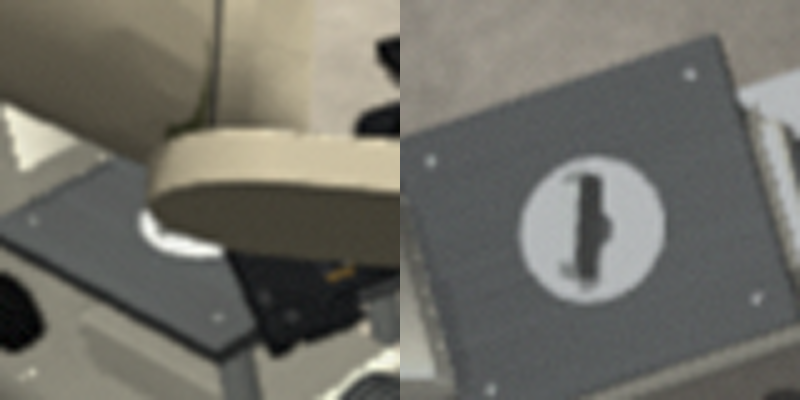

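In the top view the plate stands alone over the ring. Its near face is the dark strip at crop (578–602, 175–287), and the ring centre is (592,229). This matches an upright, centred plate.

Next I'll refine the bat's position.

```bash
python3 - <<'E'
from h import *
import pickle
s=pickle.load(open("side3.pkl","rb"));t=pickle.load(open("top3.pkl","rb"))
ims=[]
for c,(x,y),P in((t,(357,200),"top"),(s,(297,325),"side")):
    a=cv2.resize(c["pixels"][y:y+40,x:x+40],None,fx=10,fy=10,interpolation=cv2.INTER_CUBIC)
    for L,k in((0,(0,0,255)),(.038,(0,255,0)),(.05,(255,0,0))):
        X=R.from_euler("z",-.0967).apply([-.041-L*np.sin(.69),.04,.071+L*np.cos(.69)])+[.53536,-.4227,0]
        u=(proj(c,X)-[x,y]+.5)*10;cv2.circle(a,tuple(int(v) for v in u),4,k,1)
    ims.append(a)
cv2.imwrite("pics/bat.png",np.hstack(ims))
E
```

```text
(no output)
```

View pics/bat.png

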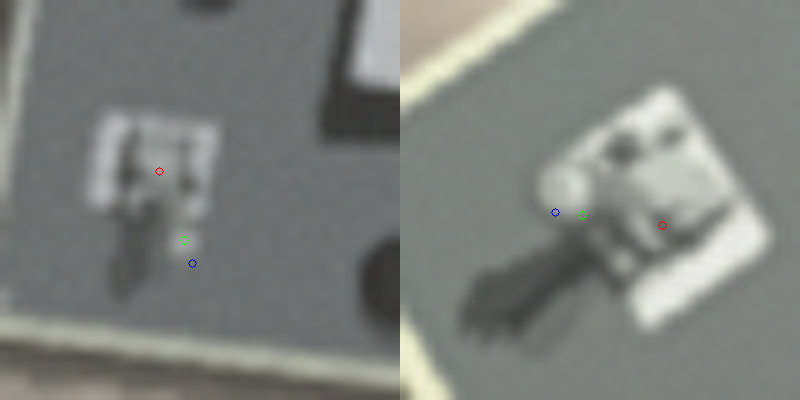

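```bash
python3 - <<'E'
from h import *
import pickle
from scipy.optimize import least_squares
s=pickle.load(open("side3.pkl","rb"));t=pickle.load(open("top3.pkl","rb"))
B,e=two(t,(375.1,223.6),s,(313.1,343.5));print("ball",B,e)
C,e=two(t,(357+15.2-.5,200+16.2-.5),s,(297+25.6-.5,325+20.6-.5));print("plate",C,e)
f=lambda p:np.array([339.5,159.5])+(np.array(p)+.5)/6.5
obs=[((148,66),(.1,.09,.1)),((515,106),(.1,-.09,.1)),((90,473),(-.1,.09,.05)),((445,518),(-.1,-.09,.05)),((145,198),(.04,.09,.1))]
W=lambda p,X:R.from_euler("z",p[2]).apply(X)+[p[0],p[1],0]
r=least_squares(lambda p:np.concatenate([proj(t,W(p,X))-f(u) for u,X in obs]),[.45,-.33,0]);print(r.x)
for L in(0,.038,.044,.05):
    X=W(r.x,np.array([-.041-L*np.sin(.69),.04,.071+L*np.cos(.69)]));print(L,X.round(4),proj(t,X).round(1),proj(s,X).round(1))
a=R.from_euler("z",-r.x[2]).apply(np.array([B,C])-[r.x[0],r.x[1],0]);print("in supply frame",a)
# top/side consistency with known plate-place, ring
print(two(t,proj(t,(.4745,.352,.18)),s,(163.0,133.0)))
E
```

```text
ball [ 0.4726482  -0.37381806  0.10883161] 0.0023103207197170874
plate [ 0.50056638 -0.37574595  0.07175043] 0.0020911462681986125
[ 0.53668971 -0.42140257 -0.09674373]
0 [ 0.4997 -0.3776  0.071 ] [372.1 216.3] [322.9 346.2]
0.038 [ 0.4757 -0.3753  0.1003] [374.5 223.1] [314.8 345.2]
0.044 [ 0.4719 -0.3749  0.1049] [374.9 224.3] [313.5 345. ]
0.05 [ 0.4681 -0.3746  0.1096] [375.3 225.4] [312.1 344.8]
in supply frame [[-0.06833837  0.04117605  0.10883161]
 [-0.04036452  0.04195388  0.07175043]]
(array([0.47570649, 0.35233764, 0.17812312]), np.float64(0.0022205718798149077))
```

```bash
python3 - <<'E'
from h import *
from cell import monitor
s=monitor.state();M=quat(s["eef_rot"])
ps=-.0967;Z=R.from_euler("z",ps)
z=Z.apply([np.sin(.69),0,-np.cos(.69)])
for sg in(1,-1):
    y=sg*Z.apply([0,1,0]);T=R.from_matrix(np.stack([np.cross(y,z),y,z],1));v=(T*M.inv()).as_rotvec()
    print(sg,np.degrees(v)/30)
    for k in range(0,6):print(k,(R.from_rotvec(v*k/5)*M).as_matrix()[:,2].round(2),end=" ")
G=np.array([.4765,-.3748,.101]);print("\npre",G-z*.071,"grasp tcp",G+z*.009,"z",z)
E
```

```text
1 [-2.2087918  -2.07800973  2.19534165]
0 [-0.03  0.71 -0.71] 1 [ 0.    0.52 -0.85] 2 [ 0.1   0.32 -0.94] 3 [ 0.26  0.14 -0.96] 4 [ 0.44  0.01 -0.9 ] 5 [ 0.63 -0.06 -0.77] -1 [-0.14120495  0.15196141 -3.25147653]
0 [-0.03  0.71 -0.71] 1 [ 0.2   0.67 -0.72] 2 [ 0.4   0.55 -0.73] 3 [ 0.55  0.38 -0.75] 4 [ 0.63  0.17 -0.76] 5 [ 0.63 -0.06 -0.77] 
pre [ 0.431517   -0.37043653  0.15575847] grasp tcp [ 0.48220207 -0.37535312  0.09405879] z [ 0.63356341 -0.06145726 -0.77124601]
```

>>> apply_moves --increments '[[[-0.01, -0.13, 0, -0.035, 0.038, -0.813, 40], [-0.01, -0.13, 0, -0.035, 0.038, -0.813, 40], [-0.01, -0.13, 0, -0.035, 0.038, -0.813, 40], [-0.01, -0.13, 0, -0.035, 0.038, -0.813, 40], [-0.01, -0.13, 0, -0.035, 0.038, -0.813, 40]]]'

```text
time_s: 11.37
position: [0.4642, -0.0224, 0.2942]
eef_rot: [-0.213, 0.773, 0.514, 0.306]
force: [0.2, 1.5, 0.5]
gripper_width: 0.528
grasp_force: 0.0
```

>>> apply_moves --increments '[[[-0.01, -0.13, 0, -0.035, 0.038, -0.813, 40], [-0.01, -0.13, 0, -0.035, 0.038, -0.813, 40], [-0.01, -0.13, 0, -0.035, 0.038, -0.813, 40], [-0.01, -0.13, 0, -0.035, 0.038, -0.813, 40], [-0.01, -0.13, 0, -0.035, 0.038, -0.813, 40]]]'

```text
time_s: 11.78
position: [0.4547, -0.1515, 0.294]
eef_rot: [-0.143, 0.868, 0.341, 0.332]
force: [-0.0, 0.8, -0.8]
gripper_width: 0.453
grasp_force: 0.0
```

>>> apply_moves --increments '[[[-0.01, -0.13, 0, -0.035, 0.038, -0.813, 40], [-0.01, -0.13, 0, -0.035, 0.038, -0.813, 40], [-0.01, -0.13, 0, -0.035, 0.038, -0.813, 40], [-0.01, -0.13, 0, -0.035, 0.038, -0.813, 40], [-0.01, -0.13, 0, -0.035, 0.038, -0.813, 40]]]'

```text
time_s: 12.2
position: [0.4454, -0.2807, 0.2938]
eef_rot: [-0.066, 0.925, 0.153, 0.342]
force: [0.1, -0.1, -0.0]
gripper_width: 0.454
grasp_force: 0.0
```

>>> apply_moves --increments '[[[-0.014, -0.089, 0, -0.035, 0.038, -0.813, 40], [-0.014, -0.089, 0, -0.035, 0.038, -0.813, 40], [-0.014, -0.089, -0.03, -0.035, 0.038, -0.813, 40], [-0.014, -0.089, -0.06, -0.035, 0.038, -0.813, 40], [-0.014, -0.089, -0.09, -0.035, 0.038, -0.813, 40], [-0.014, -0.089, -0.11, -0.035, 0.038, -0.813, 40], [-0.014, -0.089, -0.11, -0.035, 0.038, -0.813, 40], [-0.014, -0.089, -0.11, -0.035, 0.038, -0.813, 40]]]'

```text
time_s: 12.87
position: [0.432, -0.3688, 0.1839]
eef_rot: [0.014, 0.94, -0.043, 0.338]
force: [0.4, -0.6, 0.5]
gripper_width: 0.455
grasp_force: 0.0
```

```bash
python3 st.py; python3 - <<'E'
from h import *
from cell import monitor
import numpy as np
s=monitor.state();M=quat(s["eef_rot"])
ps=-.0967;Z=R.from_euler("z",ps)
z=Z.apply([np.sin(.69),0,-np.cos(.69)]);y=-Z.apply([0,1,0]);T=R.from_matrix(np.stack([np.cross(y,z),y,z],1))
print("rot",np.degrees((T*M.inv()).as_rotvec())/30)
G=np.array([.4765,-.3748,.101]);print("to pre",G-z*.03-s["position"],"to grasp",G+z*.009-s["position"])
E
```

```text
12.8667 [ 0.432  -0.3688  0.1839] F [ 0.4 -0.6  0.5] grip 0.4554759704692819 0.0
J [-1.18  0.33  1.75  0.82  0.89  0.  ]
ty [-0.0894 -0.996  -0.0024] tz [ 0.6342 -0.0551 -0.7712]
rot [-0.0045021   0.00064996 -0.01363224]
to pre [ 0.02550439 -0.00414944 -0.05973781] to grasp [ 0.05021336 -0.00654627 -0.0898164 ]
```

>>> apply_moves --increments '[[[0.01, -0.002, -0.025, 0, 0, -0.0136, 40], [0.02, -0.004, -0.045, 0, 0, -0.0136, 40], [0.0255, -0.0045, -0.06, 0, 0, -0.0136, 40], [0.0255, -0.0045, -0.06, 0, 0, -0.0136, 40], [0.0255, -0.0045, -0.06, 0, 0, -0.0136, 40]]]'

```text
time_s: 13.28
position: [0.4571, -0.3748, 0.1251]
eef_rot: [0.017, 0.94, -0.047, 0.339]
force: [0.1, 0.8, -0.6]
gripper_width: 0.456
grasp_force: 0.0
```

```bash
python3 st.py; python3 - <<'E'
from h import *
from cell import cams,monitor
import pickle
st=monitor.state();p=st["position"];M=quat(st["eef_rot"]).as_matrix()
ims=[]
for n,(x,y) in(("side",(285,310)),("top",(347,190))):
    c=cams.camera(n);pickle.dump(c,open(n+"4.pkl","wb"))
    a=cv2.resize(c["pixels"][y:y+60,x:x+60],None,fx=6.6,fy=6.6,interpolation=cv2.INTER_CUBIC)
    for X,k in((p,(0,0,255)),(p+.03*M[:,2],(0,255,0))):
        u=(proj(c,X)-[x,y]+.5)*6.6;cv2.circle(a,tuple(int(v) for v in u),3,k,1)
    ims.append(a)
cv2.imwrite("pics/pre.png",np.hstack(ims))
E
```

```text
13.2833 [ 0.4571 -0.3748  0.1251] F [ 0.1  0.8 -0.6] grip 0.45606423771444116 0.0
J [-1.13  0.45  1.77  0.92  0.76 -0.11]
ty [-9.900e-02 -9.951e-01  1.000e-04] tz [ 0.6346 -0.0632 -0.7702]
```

View pics/pre.png

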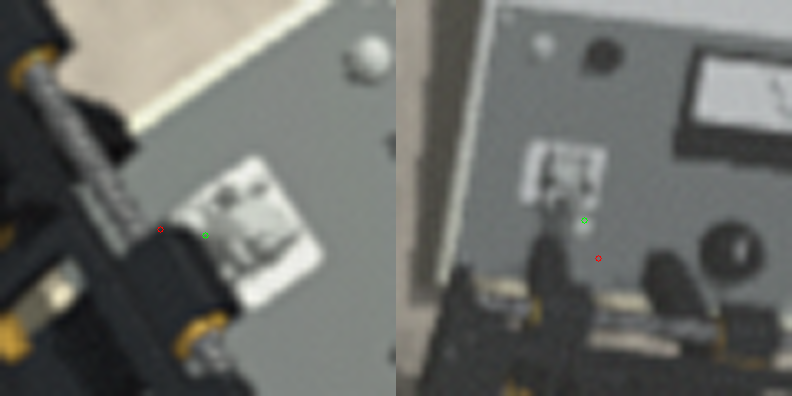

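```bash
python3 - <<'E'
from h import *
import pickle
t=pickle.load(open("top4.pkl","rb"));t0=pickle.load(open("top3.pkl","rb"))
print("cols",list(range(362,392)))
for r in range(218,240):print(r,t["pixels"][r,362:392].mean(1).astype(int))
p=np.array([.4571,-.3748,.1251]);y=np.array([-.099,-.995,0]);z=np.array([.6346,-.0632,-.7702]);x=np.cross(y,z)
for a in(-.02,.02):
  for b in(-.009,.009):print(a,b,proj(t,p+a*y+b*x))
E
```

```text
cols [362, 363, 364, 365, 366, 367, 368, 369, 370, 371, 372, 373, 374, 375, 376, 377, 378, 379, 380, 381, 382, 383, 384, 385, 386, 387, 388, 389, 390, 391]
218 [111 113 112 130 166 179 139  93 115 127 126 130 126  95 114 142 114 111
 112 114 111 111 113 112 111 112 113 109 114 113]
219 [111 112 112 130 168 177 145 116 140 130 121 119 126 117 135 135 113 110
 113 112 113 111 111 113 112 112 111 112 114 111]
220 [112 111 112 122 146 146 113 105 125  93  90 110 123 143 163 142 114 111
 111 112 113 110 110 112 112 112 111 113 112 112]
221 [113 111 113 114 112 109  92  87 102  84  83 104 122 141 149 126 113 112
 111 111 112 111 113 110 112 112 110 114 113 112]
222 [111 111 112 113 113 110 100  79  84  81  85  99 122 129 121 111 112 112
 109 113 111 112 113 110 113 112 111 111 111 112]
223 [112 113 113 113 112 111 103  85  80  84  95 103 139 155 138 114 110 111
 113 110 112 111 110 110 111 112 113 110 113 113]
224 [113 111 110 110 114 110 102  81  82  85  96 113 149 162 143 112 112 112
 113 110 112 113 112 110 110 112 111 110 113 111]
225 [113 113 112 113 113 107  90  69  72  78  93 107 13
[... 1309 characters left out ...]
133  75  46  44  47  52  53  52]
236 [ 95  92  89 107 106  96  81  61  62  60  61  56  56  59  58  84 102 110
 127 142 143 145 134  98  48  45  47  51  56  53]
237 [ 63  72  83  97  96  82  84  56  55  62  55  58  60  59  63  83  97  87
  87  95  98 106 108  92  63  52  51  53  53  54]
238 [ 54  64  85  90  65  68  75  58  55  56  54  55  53  55  67  89 101  90
  90 102 105 103 102  90  88  73  71  77  78  83]
239 [ 60  67  87  88  52  55  59  56  55  55  56  57  52  56  69  86  83  81
  86  96 102  97  97 100  95  84  89 100 106 109]
-0.02 -0.009 [369.75733643 230.2697168 ]
-0.02 0.009 [371.24456149 225.49770802]
0.02 -0.009 [382.95257239 231.90680549]
0.02 0.009 [384.55455461 227.14249393]
```

The top view shows the fingers either side of the bat: right finger inner edge at column 384, bat end at (375,224). The hand sits about 1 mm too far toward -y, so I'll correct that while descending along the bat axis.

>>> apply_moves --increments '[[[0.005, 0.0008, -0.006, 0, 0, 0, 40], [0.01, 0, -0.012, 0, 0, 0, 40], [0.015, -0.0002, -0.018, 0, 0, 0, 40], [0.02, -0.0007, -0.024, 0, 0, 0, 40], [0.0247, -0.0012, -0.03, 0, 0, 0, 40], [0.0247, -0.0012, -0.03, 0, 0, 0, 40], [0.0247, -0.0012, -0.03, 0, 0, 0, 40]]]'

```text
time_s: 13.97
position: [0.4811, -0.3761, 0.0933]
eef_rot: [0.016, 0.94, -0.048, 0.338]
force: [0.0, 0.1, -0.2]
gripper_width: 0.455
grasp_force: 0.0
```

>>> apply_moves --increments '[[[0, 0, 0, 0, 0, 0, 24], [0, 0, 0, 0, 0, 0, 18], [0, 0, 0, 0, 0, 0, 15], [0, 0, 0, 0, 0, 0, 13], [0, 0, 0, 0, 0, 0, 10], [0, 0, 0, 0, 0, 0, 5], [0, 0, 0, 0, 0, 0, 5], [0, 0, 0, 0, 0, 0, 5]]]'

```text
time_s: 14.63
position: [0.4808, -0.3743, 0.0939]
eef_rot: [0.015, 0.94, -0.047, 0.338]
force: [-2.4, 8.1, 5.2]
gripper_width: 0.127
grasp_force: 30.0
```

```bash
python3 st.py
```

```text
14.6333 [ 0.4808 -0.3743  0.0939] F [-2.4  8.1  5.2] grip 0.12739128847182296 30.000999039039016
J [-1.09  0.53  1.76  0.98  0.69 -0.15]
ty [-0.0989 -0.9951 -0.0039] tz [ 0.6338 -0.06   -0.7712]
```

Gripped at 11 mm. The +8 N side force asks for about +1.5 mm in y, so I'll ease that and pull outward about 7.5 mm.

>>> apply_moves --increments '[[[0, 0.0015, 0, 0, 0, 0, 5], [0, 0.0015, 0, 0, 0, 0, 5], [0, 0.0015, 0, 0, 0, 0, 5]]]'

```text
time_s: 14.88
position: [0.4808, -0.3742, 0.0939]
eef_rot: [0.016, 0.94, -0.048, 0.338]
force: [-2.0, 5.6, 4.1]
gripper_width: 0.125
grasp_force: 30.0
```

>>> apply_moves --increments '[[[-0.0006, 0, 0.0008, 0, 0, 0, 5], [-0.0013, 0.0001, 0.0016, 0, 0, 0, 5], [-0.0019, 0.0002, 0.0023, 0, 0, 0, 5], [-0.0025, 0.0002, 0.003, 0, 0, 0, 5], [-0.0032, 0.0003, 0.0039, 0, 0, 0, 5], [-0.0038, 0.0004, 0.0046, 0, 0, 0, 5], [-0.0044, 0.0004, 0.0054, 0, 0, 0, 5], [-0.0048, 0.0005, 0.0058, 0, 0, 0, 5], [-0.0048, 0.0005, 0.0058, 0, 0, 0, 5], [-0.0048, 0.0005, 0.0058, 0, 0, 0, 5]]]'

```text
time_s: 15.72
position: [0.4764, -0.3737, 0.0991]
eef_rot: [0.016, 0.94, -0.048, 0.338]
force: [6.7, 3.7, -5.1]
gripper_width: 0.131
grasp_force: 30.0
```

```bash
python3 st.py
```

```text
15.7167 [ 0.4764 -0.3737  0.0991] F [ 6.7  3.7 -5.1] grip 0.13085151071437248 29.99837424606085
J [-1.09  0.51  1.76  0.97  0.7  -0.14]
ty [-0.1007 -0.9949 -0.0024] tz [ 0.6335 -0.0623 -0.7712]
```

The axial spring force is about 8 N, so the pull is about 6 mm. I'll pull 1.5 mm more, then swing halfway.

>>> apply_moves --increments '[[[-0.0005, 0, 0.0006, 0, 0, 0, 5], [-0.001, 0.0001, 0.0012, 0, 0, 0, 5], [-0.001, 0.0001, 0.0012, 0, 0, 0, 5], [-0.001, 0.0001, 0.0012, 0, 0, 0, 5]]]'

```text
time_s: 16.05
position: [0.4754, -0.3736, 0.1002]
eef_rot: [0.016, 0.94, -0.048, 0.338]
force: [7.3, 4.1, -5.8]
gripper_width: 0.128
grasp_force: 30.0
```

>>> apply_moves --increments '[[[0.0015, -0.0001, 0.0012, 0.009, 0.095, 0, 5], [0.003, -0.0003, 0.0023, 0.018, 0.19, 0, 5], [0.0047, -0.0005, 0.0033, 0.028, 0.285, 0, 5], [0.0063, -0.0006, 0.0042, 0.037, 0.38, 0, 5], [0.008, -0.0008, 0.0051, 0.046, 0.475, 0, 5], [0.0097, -0.0009, 0.0059, 0.055, 0.57, 0, 5], [0.0115, -0.0011, 0.0066, 0.0645, 0.665, 0, 5], [0.0115, -0.0011, 0.0066, 0.0645, 0.665, 0, 5], [0.0115, -0.0011, 0.0066, 0.0645, 0.665, 0, 5]]]'

```text
time_s: 16.8
position: [0.487, -0.3747, 0.1063]
eef_rot: [0.008, 0.984, -0.05, 0.169]
force: [4.7, 2.6, -7.6]
gripper_width: 0.127
grasp_force: 30.0
```

```bash
python3 st.py
```

```text
16.8 [ 0.487  -0.3747  0.1063] F [ 4.7  2.6 -7.6] grip 0.12664147809485177 29.998375531286
J [-0.95  0.52  1.53  0.33  0.89  0.54]
ty [-1.008e-01 -9.949e-01 -5.000e-04] tz [ 0.3315 -0.0331 -0.9429]
```

>>> apply_moves --increments '[[[0.0018, -0.0002, 0.0006, 0.009, 0.095, 0, 5], [0.0037, -0.0004, 0.0011, 0.018, 0.19, 0, 5], [0.0055, -0.0005, 0.0015, 0.028, 0.285, 0, 5], [0.0074, -0.0007, 0.0018, 0.037, 0.38, 0, 5], [0.0093, -0.0009, 0.002, 0.046, 0.475, 0, 5], [0.0111, -0.0011, 0.0022, 0.055, 0.57, 0, 5], [0.013, -0.0013, 0.0022, 0.0645, 0.665, 0, 5], [0.013, -0.0013, 0.0022, 0.0645, 0.665, 0, 5], [0.013, -0.0013, 0.0022, 0.0645, 0.665, 0, 5]]]'

```text
time_s: 17.55
position: [0.4995, -0.3761, 0.1082]
eef_rot: [-0.0, 0.999, -0.05, -0.005]
force: [1.4, 3.1, -9.2]
gripper_width: 0.128
grasp_force: 30.0
```

```bash
python3 st.py
```

```text
17.55 [ 0.4995 -0.3761  0.1082] F [ 1.4  3.1 -9.2] grip 0.12782428478573205 29.99845932237804
J [-0.83  0.63  1.26 -0.01  1.26  0.84]
ty [-1.006e-01 -9.949e-01  3.000e-04] tz [-9.2e-03  6.0e-04 -1.0e+00]
```

The bat is upright and still pulled, at 9.2 N. I'll lower it back into its lock.

>>> apply_moves --increments '[[[0.001, 0, 0, 0, 0, 0, 5], [0.001, 0, -0.001, 0, 0, 0, 5], [0.001, 0, -0.002, 0, 0, 0, 5], [0.001, 0, -0.003, 0, 0, 0, 5], [0.001, 0, -0.004, 0, 0, 0, 5], [0.001, 0, -0.005, 0, 0, 0, 5], [0.001, 0, -0.006, 0, 0, 0, 5], [0.001, 0, -0.007, 0, 0, 0, 5], [0.001, 0, -0.0075, 0, 0, 0, 5], [0.001, 0, -0.0075, 0, 0, 0, 5], [0.001, 0, -0.0075, 0, 0, 0, 5]]]'

```text
time_s: 18.47
position: [0.4999, -0.3761, 0.1022]
eef_rot: [0.0, 0.999, -0.051, -0.005]
force: [-1.3, 5.8, -5.4]
gripper_width: 0.129
grasp_force: 30.0
```

```bash
python3 st.py
```

```text
18.4667 [ 0.4999 -0.3761  0.1022] F [-1.3  5.8 -5.4] grip 0.12912965898220932 29.99910520389676
J [-0.83  0.63  1.27 -0.01  1.25  0.84]
ty [-0.1014 -0.9948  0.0013] tz [-9.6e-03 -4.0e-04 -1.0e+00]
```

>>> apply_moves --increments '[[[0, 0.001, -0.0005, 0, 0, 0, 5], [0, 0.001, -0.001, 0, 0, 0, 5], [0, 0.001, -0.0015, 0, 0, 0, 5], [0, 0.001, -0.002, 0, 0, 0, 5], [0, 0.001, -0.002, 0, 0, 0, 5]]]'

```text
time_s: 18.88
position: [0.5001, -0.376, 0.1015]
eef_rot: [0.002, 0.999, -0.051, -0.005]
force: [-5.5, 4.1, 4.0]
gripper_width: 0.124
grasp_force: 30.0
```

>>> apply_moves --increments '[[[0, 0, 0, 0, 0, 0, 13], [0, 0, 0, 0, 0, 0, 16], [0, 0, 0, 0, 0, 0, 24], [0, 0, 0, 0, 0, 0, 36], [0, 0, 0, 0, 0, 0, 36], [0, 0, 0, 0, 0, 0, 36]]]'

```text
time_s: 19.38
position: [0.5007, -0.3759, 0.1002]
eef_rot: [0.001, 0.999, -0.051, -0.005]
force: [-1.0, -0.1, -0.6]
gripper_width: 0.409
grasp_force: 0.0
```

>>> apply_moves --increments '[[[0, 0, 0.01, 0, 0, 0, 36], [0, 0, 0.03, 0, 0, 0, 36], [0, 0, 0.06, 0, 0, 0, 36], [0, 0, 0.1, 0, 0, 0, 36], [-0.03, 0, 0.14, 0, 0, 0, 36], [-0.07, 0, 0.18, 0, 0, 0, 36], [-0.1, 0.02, 0.2, 0, 0, 0, 36], [-0.13, 0.04, 0.2, 0, 0, 0, 36], [-0.15, 0.06, 0.2, 0, 0, 0, 36], [-0.15, 0.06, 0.2, 0, 0, 0, 36]]]'

```text
time_s: 20.22
position: [0.3468, -0.3116, 0.3021]
eef_rot: [0.001, 0.999, -0.051, -0.005]
force: [0.7, -0.4, 0.4]
gripper_width: 0.409
grasp_force: 0.0
```

```bash
python3 st.py; python3 - <<'E'
from h import *
from cell import cams
S=cams.camera("side");T=cams.camera("top")
f=lambda c,x,y:cv2.resize(c["pixels"][y:y+50,x:x+66],None,fx=6,fy=6,interpolation=cv2.INTER_CUBIC)
cv2.imwrite("pics/end.png",np.vstack([np.hstack([f(S,130,105),f(T,100,190)]),np.hstack([f(S,285,320),f(T,347,190)])]))
E
```

```text
20.2167 [ 0.3468 -0.3116  0.3021] F [ 0.7 -0.4  0.4] grip 0.40909782634002234 0.0
J [-0.98  0.19  1.39 -0.01  1.57  0.69]
ty [-0.1015 -0.9948  0.0035] tz [-0.0095 -0.0025 -1.    ]
```

View pics/end.png

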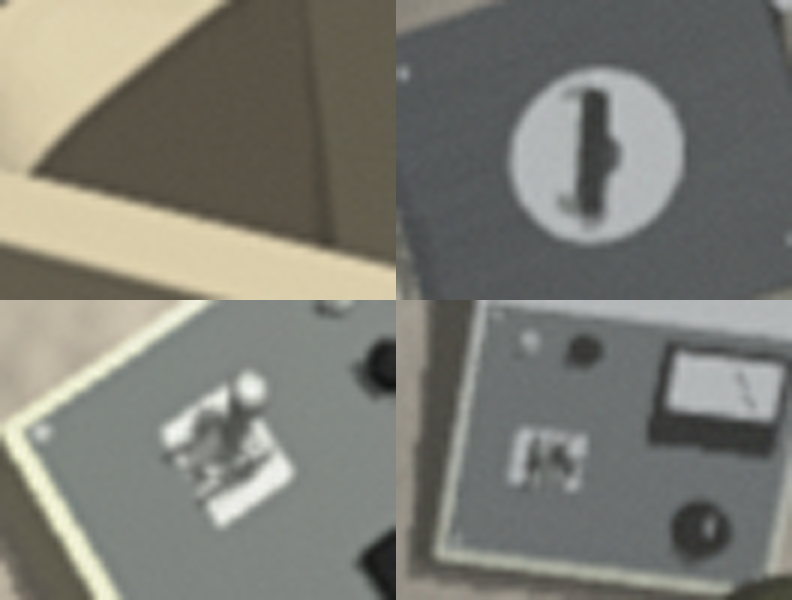

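The final view shows the plate standing over the ring at (597,155) in the upper-right crop. The bat is upright, with its ball end at (250,388) in the lower-left crop. The arm is clear, so I'll hand in.

```bash
python3 -c "
from cell import workorder
print(workorder.close_job())"
```

```text
the job is handed in; nothing more can be done
None
```

I handed the job in at about 20 s: the plate stands upright on its polished edge over the stage aperture, the lamp toggle is on and back in its lock, and the arm is clear. The final pictures agree, but no verdict came back.

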